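Feed a panel past the sprung stop

ROBOT

A 7-joint arm with a two-finger parallel gripper is mounted at the origin on the work surface. World frame = base frame: x ahead of the robot, y to its left, z up, the work surface at z = 0. Lengths are in m, angles in rad, forces in N, time in s.
With the tool pointing down it reaches from about 0.4 to 0.85 m from the base axis. Payload 6.9 kg.
Tool frame: the origin (TCP) lies between the finger pads; the fingertips stand 19 mm ahead of it and the grasp point (between the pads) is the TCP; x points along the fingers, y is the direction in which the jaws open and shut, and the axes are right-handed (so a half turn about x gives the same grasp; the last joint's range is limited). The gripper opens to 85 mm and grips with 20 to 120 N. Pads are 22 mm wide; open, the fingers measure 114 mm over their backs; the gripper's body (76 mm by 85 mm) begins 54 mm behind the grasp point. The pads swing forward as they close: fully open they stand 13 mm farther back than shut.
Start: joints at [1.317, 0.507, -0.238, 1.5, 0.126, 1.149, -0.155], TCP at [0.22, -0.585, 0.225] pointing down, gripper open.
Joint ranges: [-3.08, 3.08], [-0.24, 2.05], [-1.43, 1.35], [0, 2.5], [-1.52, 4.66], [0.17, 1.96], [-2.89, 2.89]. Speed limits (rad/s): [2.39, 2.39, 3.14, 3.14, 3.14, 3.14, 3.14].

INTERFACE

Orientations are given as a unit quaternion [w, x, y, z].
In Python, from workcell import manip gives the robot as it stands.
- The arm moves only by the tool arm_command, never from a script. Its argument "targets" is text: rows parted by semicolons, each of 4 numbers parted by spaces: the shift along the tool's x, y, z in mm, then the turn about the tool's x in rad. A call has 1 to 12 rows; each row shifts and turns the commanded pose from where the row before left it, along the tool's axes as they then stand; what a row does not reach is not made up. A row lasts 1/12 s, in which the tool goes at most 41.7 mm and 7.16 degrees, less where a joint would pass 70% of its speed; a pose out of reach is approached as far as the arm can. A call is refused whole if a number of a shift passes 41.7 or a number of a turn 0.125, either way. A call with a gripper value outside its range is refused whole. "gripper" is the closure, from -1 (fully open) to 1 (shut), set as the call begins (left out, the last holds). The fingers move at their own pace and stop on an object; "newtons" is the grip in N (left out, the last holds). Time passes only in rows, so rows that do not move let the fingers close. It gives the time, the measured TCP pose, the force and the opening at its end, in the units of the state.
- manip.state(): the state, without advancing time (a new reading comes with each control period).
- manip.grab_frame(name): name is "side" or "top" or "wrist"; returns a dict with "color" (400x640x3 uint8, red, green, blue), "depth" (400x640 float32, m along the optical axis (not along the pixel's ray), 0 where there is no reading), "fx", "fy", "cx", "cy" (pixels), "rvec" (rotation vector, rad) and "tvec" (3), from world to camera coordinates, as OpenCV has them; the wrist camera has in their place "tool_from_camera" (4x4, takes a point from camera to tool coordinates, whose origin is the TCP and whose axes are the tool frame's). Camera axes: x right, y down, z forward; pixel columns grow to the right and rows downward; lengths in m; the calibration is good to about 2 mm. A picture is of the moment at which its call begins: read the wrist's pose just before it.
- manip.finish_job(): hands the job in, once; it reports no verdict.
The state is a dict: "time": time; "q": joint angles; "joint_vel": joint speeds; "effort": joint torques, N m; "tcp_pos": TCP position; "orientation": TCP orientation; "force": force on the tool from outside, world axes, zero at the start; "torque": the same for the moment, N m; "gripper_width": finger opening in m.
Only numpy, scipy, OpenCV 4.12 (cv2) and the standard library are available. Lean on these libraries where they do the work, as an engineer would, in place of code of your own. Each camera call takes 0.05 s, during which the arm holds its last target. There are 200 camera calls.

TASK

On the small panel-saw infeed bed, press the sprung stop bar (in the gap behind the panel) down with a fingertip and, keeping it down, push the panel over the sunken stop pins until it is fully home against the end fence. Then let the bar go, so that the pins rise behind the panel, and move clear. Do not let the bar up while the panel is over the pins, do not lift or tip the panel, and leave the other things alone.

Things in the scene. Friction and masses are not known exactly. Their poses are not given: they have to be found in the camera images.
- bed: Fixed infeed bed. Origin on the table under the midpoint of the two stop pins; +x is the feed direction (rounded ends to end fence), z up. Two black-topped white lobes, top at z = 45 mm, y = 35 to 110 mm and -35 to -110 mm, x = -237 to 160 mm; the stop bar lies in the 70 mm gap between. Guide rails stand 14 mm above the lobes, inner faces y = +-88 mm, x = -200 to 130 mm.
- panel: Loose wooden panel, 110 mm along x (feed direction), 170 mm along y, 18 mm thick, 0.18 to 0.35 kg. Origin at the centre of its underside. Lies flat on both lobes, 45 mm above the table, spanning the gap, 3 mm play to each rail. Its centre starts at bed x = -115 to -65 mm (before the pins); home at the fence it is at bed x = 75 mm, trailing edge at 20 mm.
- stop (a joint): Vertical travel of the stop (m): 0 up, 0.014 fully down. One rigid part: flat bar in the gap plus two pins that come up through the lobes. Pins stand 10 mm above the lobes when up, are flush at 0.010; 0.012 or more clears the panel well. Press anywhere along the bar; 3.5 N starts it, 6.5 N takes it fully down; it springs up when let go.
- pin_line (a point): Midpoint between the two stop pins, at the height of the lobe tops (45 mm above the table); fixed. The steel pins, 12 mm in diameter, stand 65 mm to either side of it across the feed direction.
- bar_end (a point): Middle of the rear end of the stop bar's top face (moves with the bar). The smooth flat steel bar is 54 mm wide and runs 270 mm from here in the feed direction (bed x = -225 to 45 mm), passing 3 mm beneath the panel when up. Its top is 42 mm above the table when up, 28 mm when fully down.
- fence_face (a point): Point on the near face of the end fence (aluminium bar across both lobes), mid-width, at the height of the lobe tops (45 mm above the table); bed x = 130 mm. The fence's top is 78 mm above the table.
- bottle: Bystander: upright plastic bottle, 52 mm diameter, 130 mm tall, beside the bed. Origin at the centre of its underside.
- push_block: Bystander: wooden push block, 100 x 45 mm, 60 mm tall with its grip, beside the bed. Origin at the centre of its underside.
- tape: Bystander: cardboard roll core, 72 mm outer diameter, 24 mm tall, lying beside the bed. Origin at the centre of its underside.
Mind the look-alikes: they are no part of the job. There is more than one size of the panel; the job needs the middle-sized.

How it is judged:
On the way, in this order (a step that is already met when the one before it is completed fails the run):
1. the stop is pressed down while the panel is still before the pins (value of joint stop above 0.0095 m and x of panel in the frame of bed below -0.054 m), for 0.1 s.
2. the panel is over the pins with the stop held down (value of joint stop above 0.0085 m and x of panel in the frame of bed between -0.03 and 0.05 m), for 0.1 s.
3. the panel is home and the stop has sprung up behind it (value of joint stop below 0.002 m and x of panel in the frame of bed above 0.07 m), for 0.1 s.
At the end, for the whole second after the job is handed in: The panel lies flat on the bed and at rest within 5 mm of home against the end fence, and the stop is up again behind it (within 2 mm of its top) (all of step 3 and x of panel in the frame of bed below 0.079 m and z of panel in the frame of bed between 0.042 and 0.048 m and angle between panel's own z axis and vertical below 0.04 rad and linear speed of panel below 0.01 m/s); the robot touches nothing.
It fails at once if the stop is let up (above 6 mm of travel) while the panel is over the pins (value of joint stop below 0.006 m and x of panel in the frame of bed between -0.052 and 0.057 m).
It fails at once if the panel is lifted 15 mm or more (z of panel in the frame of bed above 0.06 m).
It fails at once if the panel is tipped (angle between panel's own z axis and vertical above 0.2 rad).
It fails at once if a bystander (bottle, push block, cardboard core) is moved 30 mm or tipped (distance of any of bottle, push_block, tape from where it was at the start of the episode above 0.03 m or angle between any of bottle, push_block, tape's own z axis and vertical above 0.3 rad).
It also fails if it takes over 40 s, if anything falls off the work surface, if the arm or the gripper's body presses on something with over 40 N, if the wrist force passes 120 N, or if a joint passes its speed limit or range.

## Working session

There is one attempt and no reset: what is moved stays moved. The work goes in short steps, Python scripts to look and compute and a tool call to move; the robot and the scene stay as the last step left them, time stands still between calls to the robot, and variables do not carry over. Pictures are saved under pics/ and viewed, on a budget of 10 in all, crops included, one or two more only if the job needs it, and the job is handed in when it is done.

Besides the shell and the picture viewer there is one more tool, called as name(argument=value, ...), one argument or row to a line, values as JSON. arm_command: Moves the arm, as the interface text tells. Its arguments: {"type":"object","properties":{"targets":{"type":"string"},"gripper":{"type":"number"},"newtons":{"type":"number"}},"required":["targets"]}

```bash
mkdir -p pics
cat > h.py <<'E'
import numpy as np,cv2
from workcell import manip
from scipy.spatial.transform import Rotation as R
def grab(n,save=None):
    s=manip.state(); f=manip.grab_frame(n)
    if save: cv2.imwrite('pics/'+save,cv2.cvtColor(f['color'],cv2.COLOR_RGB2BGR))
    K=np.array([[f['fx'],0,f['cx']],[0,f['fy'],f['cy']],[0,0,1]])
    if 'rvec' in f:
        Rc=cv2.Rodrigues(np.array(f['rvec'],float))[0].T; o=-Rc@np.array(f['tvec']).ravel()
    else:
        q=s['orientation']; Rt=R.from_quat([q[1],q[2],q[3],q[0]]).as_matrix(); T=np.array(f['tool_from_camera'])
        Rc=Rt@T[:3,:3]; o=Rt@T[:3,3]+np.array(s['tcp_pos'])
    f.update(K=K,Rc=Rc,o=o); return f
def plane(f,u,v,z):
    d=f['Rc']@np.linalg.inv(f['K'])@np.array([u,v,1.]); return f['o']+d*(z-f['o'][2])/d[2]
def pts(f):
    v,u=np.mgrid[:400,:640]; d=f['depth']; c=np.stack([(u-f['cx'])/f['fx']*d,(v-f['cy'])/f['fy']*d,d],-1)
    return c@f['Rc'].T+f['o']
E
python3 - <<'E'
from h import *
import pickle
s=manip.state();print({k:np.round(v,3) for k,v in s.items()})
a=grab('top','t1.png');b=grab('side','s1.png')
pickle.dump((a,b),open('f.pkl','wb'))
cv2.imwrite('pics/ts.png',cv2.resize(np.vstack([cv2.imread('pics/t1.png')]),(640,400)))
print(a['o'],b['o'])
E
```

```text
{'time': np.float64(0.0), 'q': array([ 1.317,  0.508, -0.238,  1.501,  0.126,  1.149, -0.155]), 'joint_vel': array([-0.001,  0.002, -0.   , -0.001,  0.001, -0.   , -0.001]), 'effort': array([ 0.0000e+00, -6.2060e+01, -2.1870e+00, -2.4965e+01,  1.3000e-02,
        1.2000e-02,  0.0000e+00]), 'tcp_pos': array([ 0.22 , -0.585,  0.224]), 'orientation': array([-0.126, -0.696, -0.127,  0.696]), 'force': array([-0.194, -0.119,  0.273]), 'torque': array([-0.03 , -0.008,  0.033]), 'gripper_width': np.float64(0.085)}
[ 0.46340046 -0.04906695  1.17046437] [0.2708442  0.51863492 0.80235497]
```

View pics/t1.png

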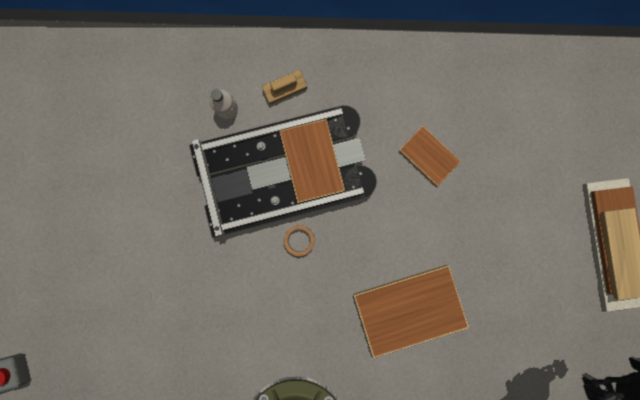

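View pics/s1.png

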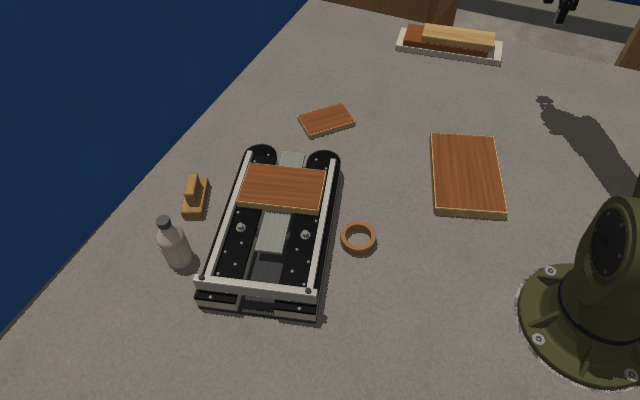

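The top view shows the bed with the panel at (312,160), pins near (261,146) and (275,200), and the fence on the left at about (207,190). The bar shows behind the panel at (348,152). The bottle and push block are above the bed in the image and the roll core is below it. In the side view, pins and layout agree.

Run:
```python
from h import *
import pickle
a,b=pickle.load(open('f.pkl','rb'))
def mask_panel(f,c):
    hsv=cv2.cvtColor(f['color'],cv2.COLOR_RGB2HSV)
    m=((hsv[...,0]<20)&(hsv[...,1]>90)&(hsv[...,2]>60)).astype('uint8')
    n,l=cv2.connectedComponents(m); return (l==l[c[1],c[0]]).astype('uint8')
for n,f,c,p in (('top',a,(312,160),((261,146),(275,200))),('side',b,(280,185),((241,227),(305,235)))):
    g=cv2.cvtColor(f['color'],cv2.COLOR_RGB2GRAY); P=[]
    for u,v in p:
        w=g[v-8:v+9,u-8:u+9].astype(float); m=w>110; yy,xx=np.nonzero(m)
        uu,vv=u-8+xx.mean(),v-8+yy.mean(); print(n,'pin',uu,vv,m.sum()); P.append(plane(f,uu,vv,.055 if n=='top' else .052))
    P=np.array(P);mid=P.mean(0);d=P[0]-P[1];print(P.round(4),'mid',mid.round(4),'dist',np.linalg.norm(d[:2]))
    x=np.array([d[1],-d[0]]);x/=np.linalg.norm(x);print('perp yaw',np.arctan2(x[1],x[0]))
    m=mask_panel(f,c)
    X=pts(f)[m>0]; print('panel cloud z',np.median(X[:,2]))
    ct=max(cv2.findContours(m,0,1)[0],key=cv2.contourArea)
    q=np.array([plane(f,*k[0],.063)[:2] for k in ct],np.float32)
    r=cv2.minAreaRect(q*1000);print('panel',r)
```

```text
top pin 260.65 144.925 40
top pin 275.1860465116279 200.06976744186048 43
[[0.6504 0.0957 0.055 ]
 [0.5253 0.0583 0.055 ]] mid [0.5879 0.077  0.055 ] dist 0.13059758870820107
perp yaw -1.2799686266151165
panel cloud z 0.06302222632254906
panel ((617.044189453125, -21.76250457763672), (170.11911010742188, 111.76114654541016), 15.850171089172363)
side pin 239.48275862068965 225.93103448275863 29
side pin 304.375 232.875 32
[[0.6523 0.1005 0.052 ]
 [0.5281 0.063  0.052 ]] mid [0.5902 0.0818 0.052 ] dist 0.12975227289137017
perp yaw -1.2774563487843227
panel cloud z 0.06337072985508674
panel ((617.6121826171875, -14.570579528808594), (171.60337829589844, 122.25030517578125), 15.930649757385254)
```

```bash
cat >> h.py <<'E'
O=np.array([.588,.0775,0]); Y=np.arctan2(.959,-.282)
def where(pos=None):
    s=manip.state();q=s['orientation'];M=R.from_quat([q[1],q[2],q[3],q[0]]).as_matrix();p=np.array(s['tcp_pos'])
    ex=np.array([np.cos(Y),np.sin(Y),0]);ey=np.array([-ex[1],ex[0],0])
    print('t',round(s['time'],2),'bed xy z mm',((p-O)@ex*1000).round(1),((p-O)@ey*1000).round(1),(p[2]*1000).round(1),'yaw z-axis - feed',round(float((np.arctan2(M[1,2],M[0,2])-Y+np.pi)%(2*np.pi)-np.pi),3),'F',np.round(s['force'],1))
    print('ex in tool',(ex@M).round(3),'ey in tool',(ey@M).round(3),'toolx',M[:,0].round(3))
    if pos is not None: print('delta tool mm',((O+ex*pos[0]/1e3+ey*pos[1]/1e3+np.array([0,0,pos[2]/1e3])-p)@M*1000).round(1))
    return s,M
E
python3 -c "
from h import *
where((-192,0,150))"
```

```text
t 0.1 bed xy z mm -531.3 540.0 224.5 yaw z-axis - feed 1.645 F [-0.1 -0.4  0.2]
ex in tool [ 0.002 -0.997 -0.074] ey in tool [ 0.    -0.074  0.997] toolx [-0.001  0.002 -1.   ]
delta tool mm [  75.  -298.4 -563.5]
```

arm_command(
  targets="0 0 0 -0.125; 0 0 0 -0.125; 0 0 0 -0.125; 0 0 0 -0.125; 0 0 0 -0.125; 0 0 0 -0.125; 0 0 0 -0.125; 0 0 0 -0.125; 0 0 0 -0.125; 0 0 0 -0.125; 0 0 0 -0.125; 0 0 0 -0.122",
  gripper=1,
  newtons=40,
)

```text
time: 1.1
tcp_pos: [0.2198, -0.5848, 0.2248]
orientation: [0.567, 0.422, 0.568, -0.422]
force: [0.4, 0.8, 0.8]
gripper_width: -0.0001
```

```bash
python3 -c "
from h import *
s,_=where((-192,0,150));print(s['q'],s['gripper_width'])"
```

```text
t 1.1 bed xy z mm -531.5 540.1 224.8 yaw z-axis - feed -3.136 F [0.4 0.8 0.8]
ex in tool [ 0.001  0.006 -1.   ] ey in tool [ 0.    -1.    -0.006] toolx [-0.     0.001 -1.   ]
delta tool mm [  75.1  542.2 -336.1]
[ 1.54184402  0.55609899 -0.62751422  1.49748824  0.33894837  1.19920565
  1.15418422] -8.263840650088108e-05
```

arm_command(
  targets="0 27 -16.8 0;0 27 -16.8 0;0 27 -16.8 0;0 27 -16.8 0;0 27 -16.8 0;0 27 -16.8 0;0 27 -16.8 0;0 27 -16.8 0;0 27 -16.8 0;0 27 -16.8 0;0 27 -16.8 0;0 27 -16.8 0",
)

```text
time: 2.1
tcp_pos: [0.4745, -0.2989, 0.225]
orientation: [0.566, 0.424, 0.566, -0.424]
force: [0.6, 0.1, -0.3]
gripper_width: -0.0002
```

arm_command(
  targets="0 27 -16.8 0;0 27 -16.8 0;0 27 -16.8 0;0 27 -16.8 0;0 27 -16.8 0;0 27 -16.8 0;0 27 -16.8 0;0 27 -16.8 0;0 0 0 0;0 0 0 0",
)

```text
time: 2.93
tcp_pos: [0.6438, -0.1077, 0.2245]
orientation: [0.566, 0.423, 0.568, -0.422]
force: [-0.1, -0.5, -0.2]
gripper_width: 0.0002
```

```bash
python3 -c "
from h import *
s,_=where((-192,0,150));print(s['q'])
grab('wrist','w1.png')"
```

```text
t 2.93 bed xy z mm -193.4 -1.3 224.5 yaw z-axis - feed -3.138 F [-0.1 -0.5 -0.2]
ex in tool [ 0.002  0.004 -1.   ] ey in tool [ 0.    -1.    -0.004] toolx [-0.001  0.001 -1.   ]
delta tool mm [74.5 -1.3 -1.3]
[ 0.49102671  0.60659524 -0.65146774  1.41587704  0.37193108  1.24452042
  0.09665084]
```

View pics/w1.png

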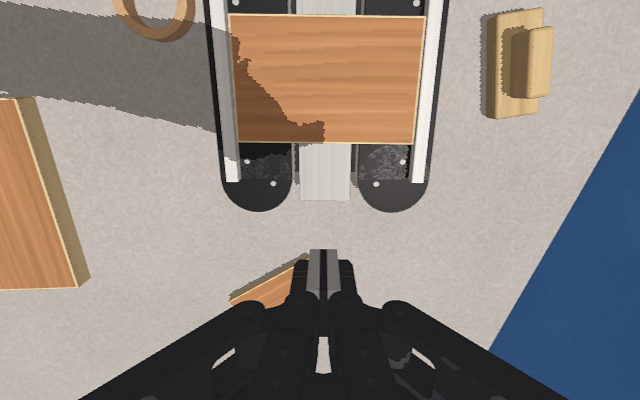

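Wrist view: panel trailing edge at row ~143, bar's rear end at row ~200 (columns 300–351), fingers at (322,255). Placing these in bed coordinates.

Run:
```python
from h import *
f=grab('wrist')
ex=np.array([np.cos(Y),np.sin(Y),0]);ey=np.array([-ex[1],ex[0],0])
for n,u,v,z in (('bar end L',300,200,.042),('bar end R',351,199,.042),('bar L at panel',299,146,.042),('bar R at panel',350,146,.042),('panel edge L',239,142,.063),('panel R',412,143,.063),('panel far L',231,14,.063),('panel far R',425,16,.063),('tip?',322,251,.205)):
    p=plane(f,u,v,z);print(n,p.round(4),'bed',((p-O)@ex*1e3).round(1),((p-O)@ey*1e3).round(1))
```

```text
bar end L [ 0.627  -0.1463  0.042 ] bed -225.7 25.7
bar end R [ 0.6799 -0.1294  0.042 ] bed -224.5 -29.8
bar L at panel [ 0.6106 -0.0898  0.042 ] bed -166.9 25.5
bar R at panel [ 0.661  -0.0749  0.042 ] bed -166.8 -27.0
panel edge L [ 0.5548 -0.0986  0.063 ] bed -159.6 81.5
panel R [ 0.7146 -0.0523  0.063 ] bed -160.2 -84.8
panel far L [0.5263 0.0061 0.063 ] bed -51.0 79.3
panel far R [0.6852 0.0516 0.063 ] bed -52.2 -85.9
tip? [ 0.6436 -0.1156  0.205 ] bed -200.9 1.1
```

arm_command(
  targets="30 0 0 0;30 0 0 0;30 0 0 0;30 0 0 0;25 0 0 0;8 0 0 0;3 0 0 0;0 0 0 0;0 0 0 0",
)

```text
time: 3.78
tcp_pos: [0.6442, -0.1108, 0.071]
orientation: [0.567, 0.424, 0.565, -0.423]
force: [-0.2, 0.8, 0.6]
gripper_width: 0.0002
```

arm_command(
  targets="2 0 0 0;2 0 0 0;2 0 0 0;2 0 0 0;0 0 0 0;0 0 0 0;0 0 0 0",
)

```text
time: 4.37
tcp_pos: [0.6433, -0.1102, 0.0613]
orientation: [0.566, 0.424, 0.566, -0.424]
force: [0.2, -0.5, 0.1]
gripper_width: -0.0001
```

arm_command(
  targets="2 0 0 0;2 0 0 0;2 0 0 0;2 0 0 0;0 0 0 0;0 0 0 0;0 0 0 0",
)

```text
time: 4.95
tcp_pos: [0.6433, -0.1103, 0.0533]
orientation: [0.566, 0.424, 0.566, -0.424]
force: [-0.1, -0.4, 0.8]
gripper_width: 0.0
```

Force is only 0.8 N at a nominal tip height of 34 mm, so I'll check before going on.

Run:
```python
from h import *
s,M=where();print(s['force'],s['torque'])
f=grab('side');c=cv2.cvtColor(f['color'],cv2.COLOR_RGB2BGR)
w=grab('wrist');c2=cv2.cvtColor(w['color'],cv2.COLOR_RGB2BGR)
cv2.imwrite('pics/c2.png',np.hstack([cv2.resize(c[110:250,210:360],(428,400)),c2[:,170:480]]))
```

```text
t 4.95 bed xy z mm -195.7 -0.1 53.3 yaw z-axis - feed 3.142 F [-0.1 -0.4  0.8]
ex in tool [ 0. -0. -1.] ey in tool [-0. -1.  0.] toolx [ 0.  0. -1.]
[-0.05383446 -0.38746525  0.76852526] [-0.04603742  0.0346948  -0.00077056]
```

View pics/c2.png

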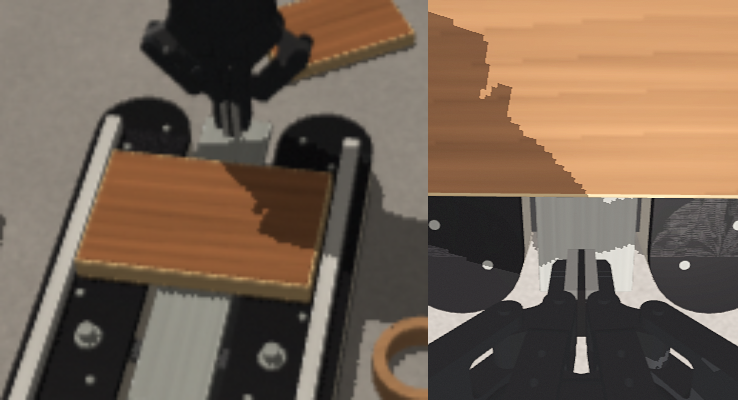

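The fingers are over the middle of the bar, behind the panel, and contact isn't clear. I'll go down in small steps while watching the force.

arm_command(
  targets="1 0 0 0;1 0 0 0;0 0 0 0;0 0 0 0",
)

```text
time: 5.38
tcp_pos: [0.6432, -0.1103, 0.0512]
orientation: [0.566, 0.424, 0.566, -0.424]
force: [0.9, 0.1, -0.5]
gripper_width: 0.0001
```

arm_command(
  targets="1 0 0 0;1 0 0 0;1 0 0 0;0 0 0 0;0 0 0 0",
)

```text
time: 5.8
tcp_pos: [0.6432, -0.1103, 0.0482]
orientation: [0.566, 0.424, 0.566, -0.424]
force: [0.2, -0.5, -0.7]
gripper_width: 0.0001
```

```bash
cat >> h.py <<'E'
def barz():
    w=grab('wrist');P=pts(w);ex=np.array([np.cos(Y),np.sin(Y),0]);ey=np.array([-ex[1],ex[0],0])
    bx=(P-O)@ex;by=(P-O)@ey;ok=w['depth']>0
    for n,m in (('bar L',(by>.017)&(by<.024)&(bx>-.185)&(bx<-.165)),('bar R',(by<-.018)&(by>-.025)&(bx>-.185)&(bx<-.165)),('panel',(abs(by)<.07)&(bx>-.15)&(bx<-.12))):
        z=P[...,2][m&ok];print(n,len(z),np.median(z) if len(z) else None)
E
python3 -c "
from h import *
where();barz()"
```

```text
t 5.8 bed xy z mm -195.7 -0.0 48.2 yaw z-axis - feed -3.142 F [ 0.2 -0.5 -0.7]
ex in tool [ 0.  0. -1.] ey in tool [ 0. -1. -0.] toolx [-0.  0. -1.]
bar L 962 0.10157989617254506
bar R 1003 0.10132569064375692
panel 24183 0.0633748553545502
```

```bash
sed -i "s/ok=w\['depth'\]>0/ok=(w['depth']>0)\&(P[...,2]<.06)/; s/'panel',(abs/'panel(<.06)',(abs/" h.py
python3 - <<'E'
from h import *
barz()
w=grab('wrist');P=pts(w);ex=np.array([np.cos(Y),np.sin(Y),0]);ey=np.array([-ex[1],ex[0],0])
for v in range(200,300,6):
    print(v,[tuple(np.round([(P[v,u]-O)@ex*1e3,(P[v,u]-O)@ey*1e3,P[v,u,2]*1e3],0)) for u in (290,317,330,355)])
E
```

```text
bar L 468 0.04212713834180115
bar R 467 0.042166464469954534
panel(<.06) 0 None
200 [(np.float64(-158.0), np.float64(15.0), np.float64(63.0)), (np.float64(-158.0), np.float64(3.0), np.float64(62.0)), (np.float64(-158.0), np.float64(-3.0), np.float64(64.0)), (np.float64(-158.0), np.float64(-14.0), np.float64(64.0))]
206 [(np.float64(-169.0), np.float64(17.0), np.float64(41.0)), (np.float64(-169.0), np.float64(4.0), np.float64(42.0)), (np.float64(-169.0), np.float64(-3.0), np.float64(42.0)), (np.float64(-168.0), np.float64(-16.0), np.float64(42.0))]
212 [(np.float64(-171.0), np.float64(17.0), np.float64(43.0)), (np.float64(-172.0), np.float64(4.0), np.float64(42.0)), (np.float64(-172.0), np.float64(-3.0), np.float64(41.0)), (np.float64(-172.0), np.float64(-16.0), np.float64(42.0))]
218 [(np.float64(-175.0), np.float64(18.0), np.float64(42.0)), (np.float64(-175.0), np.float64(4.0), np.float64(42.0)), (np.float64(-175.0), np.float64(-3.0), np.float64(42.0)), (np.float64(-175.0), np.float64(-16.0), np.float64(42.0))]
224 [(np.float64(-179.0), np.float64(18.0), np.float64(42.0)), (np.float
[... 2309 characters left out ...]
loat64(-188.0), np.float64(14.0), np.float64(82.0)), (np.float64(-185.0), np.float64(3.0), np.float64(88.0)), (np.float64(-185.0), np.float64(-2.0), np.float64(88.0)), (np.float64(-188.0), np.float64(-13.0), np.float64(82.0))]
290 [(np.float64(-188.0), np.float64(14.0), np.float64(86.0)), (np.float64(-184.0), np.float64(3.0), np.float64(92.0)), (np.float64(-185.0), np.float64(-2.0), np.float64(92.0)), (np.float64(-188.0), np.float64(-12.0), np.float64(87.0))]
296 [(np.float64(-184.0), np.float64(13.0), np.float64(96.0)), (np.float64(-187.0), np.float64(3.0), np.float64(92.0)), (np.float64(-184.0), np.float64(-2.0), np.float64(96.0)), (np.float64(-184.0), np.float64(-11.0), np.float64(97.0))]
```

Depth puts the bar still at 42 mm and the shut tips at about 60 mm. The real tips are therefore higher than the nominal TCP−19 mm, and there's no contact yet. I'll continue down with force checks.

arm_command(
  targets="2 0 0 0;2 0 0 0;2 0 0 0;2 0 0 0;0 0 0 0;0 0 0 0",
)

```text
time: 6.45
tcp_pos: [0.6432, -0.1102, 0.0401]
orientation: [0.566, 0.424, 0.566, -0.424]
force: [-0.3, 0.3, -0.1]
gripper_width: -0.0002
```

arm_command(
  targets="1 0 0 0;1 0 0 0;1 0 0 0;1 0 0 0;0 0 0 0;0 0 0 0",
)

```text
time: 6.95
tcp_pos: [0.6433, -0.1102, 0.0363]
orientation: [0.566, 0.424, 0.566, -0.424]
force: [-0.5, -0.3, -0.3]
gripper_width: -0.0002
```

Run:
```python
from h import *
where();barz()
w=grab('wrist');P=pts(w);ex=np.array([np.cos(Y),np.sin(Y),0]);ey=np.array([-ex[1],ex[0],0])
for v in range(228,300,4):
    print(v,[[int(k) for k in ((P[v,u]-O)@ex*1e3,(P[v,u]-O)@ey*1e3,P[v,u,2]*1e3)] for u in (317,330)])
c=cv2.cvtColor(w['color'],cv2.COLOR_RGB2BGR);f=grab('side');c1=cv2.cvtColor(f['color'],cv2.COLOR_RGB2BGR)
cv2.imwrite('pics/c3.png',np.hstack([cv2.resize(c1[90:190,240:340],(400,400)),cv2.resize(c[200:350,250:400],(400,400))]))
```

```text
t 6.95 bed xy z mm -195.7 -0.1 36.3 yaw z-axis - feed -3.142 F [-0.5 -0.3 -0.3]
ex in tool [ 0.  0. -1.] ey in tool [-0. -1. -0.] toolx [ 0.  0. -1.]
bar L 525 0.042112777398143564
bar R 506 0.04220205646430268
panel(<.06) 0 None
228 [[-175, 3, 42], [-175, -2, 41]]
232 [[-177, 3, 41], [-177, -2, 42]]
236 [[-180, 3, 40], [-179, -2, 41]]
240 [[-181, 3, 43], [-181, -2, 42]]
244 [[-184, 3, 42], [-183, -2, 42]]
248 [[-186, 3, 42], [-186, -2, 42]]
252 [[-184, 3, 49], [-184, -2, 49]]
256 [[-183, 3, 54], [-184, -2, 53]]
260 [[-184, 3, 56], [-184, -2, 56]]
264 [[-184, 3, 60], [-184, -2, 60]]
268 [[-184, 3, 64], [-184, -2, 64]]
272 [[-184, 3, 66], [-184, -2, 66]]
276 [[-184, 2, 70], [-184, -2, 69]]
280 [[-183, 2, 73], [-184, -2, 72]]
284 [[-184, 2, 75], [-183, -2, 76]]
288 [[-183, 2, 79], [-184, -2, 78]]
292 [[-185, 2, 79], [-185, -2, 79]]
296 [[-187, 2, 79], [-182, -2, 85]]
```

View pics/c3.png

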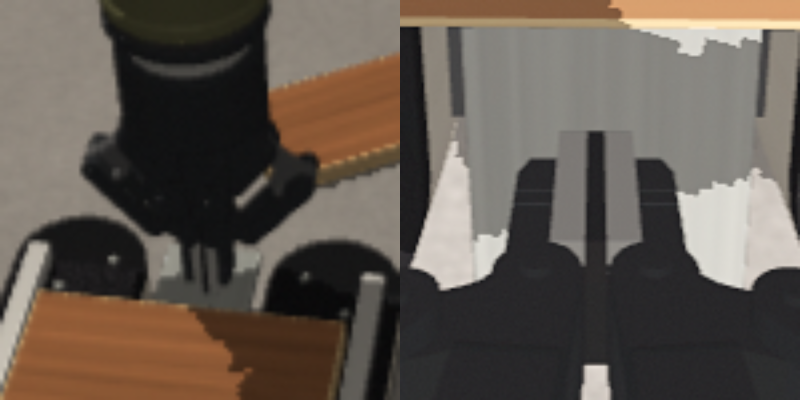

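Tips now read about 48 mm, so contact should come 6 mm lower, at TCP z ≈ 30. Going on down.

arm_command(
  targets="1.5 0 0 0;1.5 0 0 0;1.5 0 0 0;1.5 0 0 0;1.5 0 0 0;0 0 0 0;0 0 0 0",
)

```text
time: 7.68
tcp_pos: [0.6434, -0.1103, 0.0288]
orientation: [0.566, 0.424, 0.566, -0.424]
force: [-1.2, -0.7, 4.3]
gripper_width: 0.0
```

arm_command(
  targets="1.5 0 0 0;1.5 0 0 0;1.5 0 0 0;1.5 0 0 0;0 0 0 0;0 0 0 0",
)

```text
time: 8.18
tcp_pos: [0.6434, -0.1103, 0.023]
orientation: [0.566, 0.424, 0.566, -0.424]
force: [-1.2, 0.6, 6.3]
gripper_width: -0.0
```

```bash
python3 -c "
from h import *
where();barz()"
```

```text
t 8.18 bed xy z mm -195.8 -0.2 23.0 yaw z-axis - feed 3.142 F [-1.2  0.6  6.3]
ex in tool [-0. -0. -1.] ey in tool [-0. -1.  0.] toolx [ 0. -0. -1.]
bar L 332 0.02899931619094598
bar R 321 0.02904628199409115
panel(<.06) 0 None
```

arm_command(
  targets="1 0 0 0;0.5 0 0 0;0 0 0 0;0 0 0 0",
)

```text
time: 8.57
tcp_pos: [0.6434, -0.1103, 0.022]
orientation: [0.566, 0.424, 0.566, -0.424]
force: [-2.9, 0.3, 10.8]
gripper_width: 0.0
```

```bash
python3 -c "
from h import *
where();barz()"
```

```text
t 8.57 bed xy z mm -195.8 -0.2 22.0 yaw z-axis - feed 3.142 F [-2.9  0.3 10.8]
ex in tool [-0. -0. -1.] ey in tool [-0. -1.  0.] toolx [ 0. -0. -1.]
bar L 327 0.02808152749410206
bar R 305 0.028118902736687518
panel(<.06) 0 None
```

The stop has bottomed out: bar at 28.1 mm, 10.8 N. Now I'll push along the feed, which is −tool z.

arm_command(
  targets="0 0 -3 0;0 0 -5 0;0 0 -5 0;0 0 -5 0;0 0 -4 0;0 0 -3 0;0 0 -3 0;0 0 -3 0;0 0 -3 0;0 0 0 0",
)

```text
time: 9.45
tcp_pos: [0.6351, -0.0793, 0.0221]
orientation: [0.567, 0.424, 0.565, -0.424]
force: [0.4, -3.6, 6.5]
gripper_width: 0.0
```

```bash
cat >> h.py <<'E'
def look(v0=''):
    where();w=grab('wrist');P=pts(w);ex=np.array([np.cos(Y),np.sin(Y),0]);ey=np.array([-ex[1],ex[0],0])
    bx=(P-O)@ex*1e3;by=(P-O)@ey*1e3;z=P[...,2]*1e3
    hsv=cv2.cvtColor(w['color'],cv2.COLOR_RGB2HSV);wood=(hsv[...,0]<22)&(hsv[...,1]>60)
    for a,b in ((-75,-45),(-30,-18),(18,30),(45,75)):
        m=(by>a)&(by<b)&(z>55)&(z<68)&wood; m2=(by>a)&(by<b)&(z<48)&(z>20)&(bx>-230)
        print('y',a,'panel x min/max',np.percentile(bx[m],[.5,99.5]).round(1),'z',np.median(z[m]).round(1),'low z',np.percentile(z[m2],[5,50,95]).round(1) if m2.any() else None) if m.any() else print('none')
    return w
E
python3 -c "
from h import *
look()"
```

```text
t 9.45 bed xy z mm -163.8 -0.9 22.1 yaw z-axis - feed 3.14 F [ 0.4 -3.6  6.5]
ex in tool [-0.003 -0.001 -1.   ] ey in tool [-0.002 -1.     0.001] toolx [ 0.003 -0.002 -1.   ]
y -75 panel x min/max [-151.3  -55.3] z 63.4 low z [44.3 45.2 46.1]
y -30 panel x min/max [-151.2  -55.3] z 63.4 low z [27.3 28.1 28.9]
y 18 panel x min/max [-150.7  -55.3] z 63.4 low z [27.1 28.1 29. ]
y 45 panel x min/max [-150.7  -55.3] z 63.4 low z [44.2 45.1 46. ]
```

arm_command(
  targets="0.7 0 -4 0;0 0 -5 0;0 0 -5 0;0 0 -5 0;0 0 -5 0;0 0 -5 0;0 0 -3 0;0 0 0 0",
)

```text
time: 10.17
tcp_pos: [0.6268, -0.0495, 0.0221]
orientation: [0.568, 0.424, 0.564, -0.424]
force: [2.3, -5.5, 11.0]
gripper_width: 0.0004
```

```bash
python3 -c "
from h import *
look()"
```

```text
t 10.17 bed xy z mm -132.8 -1.4 22.1 yaw z-axis - feed 3.14 F [ 2.3 -5.5 11. ]
ex in tool [-0.005 -0.002 -1.   ] ey in tool [-0.003 -1.     0.002] toolx [ 0.004 -0.003 -1.   ]
y -75 panel x min/max [-120.4  -24.3] z 63.4 low z [44.3 45.1 46. ]
y -30 panel x min/max [-120.   -24.4] z 63.4 low z [27.1 28.  28.9]
y 18 panel x min/max [-120.1  -24.3] z 63.4 low z [27.1 28.  28.9]
y 45 panel x min/max [-119.9  -24.3] z 63.4 low z [44.3 45.1 46. ]
```

arm_command(
  targets="0.3 0 -4 0;0 0 -5 0;0 0 -5 0;0 0 -5 0;0 0 -5 0;0 0 -5 0;0 0 -5 0;0 0 -5 0;0 0 -5 0;0 0 -4 0;0 0 -2 0;0 0 0 0",
)

```text
time: 11.22
tcp_pos: [0.6133, -0.0023, 0.0221]
orientation: [0.568, 0.424, 0.563, -0.424]
force: [1.8, -7.9, 14.0]
gripper_width: -0.0
```

```bash
python3 -c "
from h import *
look()"
```

```text
t 11.22 bed xy z mm -83.7 -1.8 22.1 yaw z-axis - feed 3.139 F [ 1.8 -7.9 14. ]
ex in tool [-0.005 -0.003 -1.   ] ey in tool [-0.004 -1.     0.003] toolx [ 0.005 -0.004 -1.   ]
y -75 panel x min/max [-71.3  24.7] z 63.4 low z [44.3 45.2 46. ]
y -30 panel x min/max [-71.1  24.7] z 63.4 low z [27.3 28.1 29. ]
y 18 panel x min/max [-70.9  24.8] z 63.4 low z [27.2 28.1 29. ]
y 45 panel x min/max [-70.7  24.8] z 63.4 low z [44.3 45.1 46. ]
```

Steady: bar at 28 mm, panel flat, its centre at about −16. 91 mm to go.

arm_command(
  targets="0 0 -4 0;0 0 -5 0;0 0 -5 0;0 0 -5 0;0 0 -5 0;0 0 -5 0;0 0 -5 0;0 0 -5 0;0 0 -5 0;0 0 -5 0;0 0 -3 0;0 0 0 0",
)

```text
time: 12.27
tcp_pos: [0.5987, 0.0477, 0.0221]
orientation: [0.568, 0.424, 0.563, -0.424]
force: [0.7, -8.4, 14.5]
gripper_width: 0.0
```

arm_command(
  targets="0 0 -4 0;0 0 -5 0;0 0 -5 0;0 0 -5 0;0 0 -4 0;0 0 -3 0;0 0 0 0",
)

```text
time: 12.85
tcp_pos: [0.5915, 0.0724, 0.0221]
orientation: [0.568, 0.424, 0.563, -0.425]
force: [2.1, -8.9, 15.1]
gripper_width: -0.0001
```

```bash
python3 -c "
from h import *
look()"
```

```text
t 12.85 bed xy z mm -5.9 -2.0 22.1 yaw z-axis - feed 3.139 F [ 2.1 -8.9 15.1]
ex in tool [-0.006 -0.003 -1.   ] ey in tool [-0.004 -1.     0.003] toolx [ 0.005 -0.004 -1.   ]
y -75 panel x min/max [  6.6 102.5] z 63.4 low z [44.3 45.1 46.1]
y -30 panel x min/max [  6.6 102.5] z 63.4 low z [27.3 28.1 29.1]
y 18 panel x min/max [  7.  102.7] z 63.4 low z [27.1 28.  29. ]
y 45 panel x min/max [  7.4 102.7] z 63.4 low z [44.3 45.1 46. ]
```

13 mm left. I'll go slowly and look for the force rise at the fence.

arm_command(
  targets="0 0 -3 0;0 0 -3 0;0 0 -2 0;0 0 -2 0;0 0 -1 0;0 0 0 0",
)

```text
time: 13.4
tcp_pos: [0.5886, 0.0824, 0.0221]
orientation: [0.568, 0.424, 0.563, -0.425]
force: [2.7, -10.7, 15.3]
gripper_width: 0.0002
```

arm_command(
  targets="0 0 -1 0;0 0 -1 0;0 0 0 0",
)

```text
time: 13.65
tcp_pos: [0.5882, 0.0839, 0.0221]
orientation: [0.568, 0.424, 0.563, -0.425]
force: [3.0, -11.2, 14.7]
gripper_width: 0.0001
```

```bash
python3 -c "
from h import *
look()"
```

```text
t 13.65 bed xy z mm 6.1 -2.0 22.1 yaw z-axis - feed 3.138 F [  3.  -11.2  14.7]
ex in tool [-0.006 -0.004 -1.   ] ey in tool [-0.004 -1.     0.004] toolx [ 0.006 -0.005 -1.   ]
y -75 panel x min/max [ 18.5 114.4] z 63.4 low z [44.4 45.3 46.3]
y -30 panel x min/max [ 18.7 114.5] z 63.4 low z [27.2 28.1 29. ]
y 18 panel x min/max [ 19.  114.6] z 63.4 low z [27.1 28.1 28.9]
y 45 panel x min/max [ 19.1 114.7] z 63.4 low z [44.4 45.3 46.3]
```

arm_command(
  targets="0 0 -1 0;0 0 -1 0;0 0 0 0",
)

```text
time: 13.95
tcp_pos: [0.5876, 0.0859, 0.0221]
orientation: [0.568, 0.424, 0.563, -0.425]
force: [3.9, -10.9, 15.2]
gripper_width: 0.0002
```

arm_command(
  targets="0 0 -1 0;0 0 0 0;0 0 0 0",
)

```text
time: 14.2
tcp_pos: [0.5873, 0.0867, 0.022]
orientation: [0.568, 0.424, 0.563, -0.425]
force: [2.4, -11.3, 16.5]
gripper_width: -0.0001
```

```bash
python3 -c "
from h import *
look()"
```

```text
t 14.2 bed xy z mm 9.0 -2.0 22.0 yaw z-axis - feed 3.138 F [  2.4 -11.3  16.5]
ex in tool [-0.006 -0.004 -1.   ] ey in tool [-0.004 -1.     0.004] toolx [ 0.005 -0.005 -1.   ]
y -75 panel x min/max [ 21.5 117.4] z 63.4 low z [44.4 45.3 46.3]
y -30 panel x min/max [ 21.7 117.5] z 63.4 low z [27.2 28.  29. ]
y 18 panel x min/max [ 21.9 117.6] z 63.4 low z [26.8 28.  28.9]
y 45 panel x min/max [ 22.1 117.7] z 63.3 low z [44.4 45.3 46.3]
```

arm_command(
  targets="0 0 -1 0;0 0 0 0;0 0 0 0",
)

```text
time: 14.5
tcp_pos: [0.5873, 0.0872, 0.0221]
orientation: [0.568, 0.425, 0.562, -0.425]
force: [4.5, -12.7, 14.7]
gripper_width: -0.0
```

arm_command(
  targets="0 0 -1 0;0 0 0 0;0 0 0 0",
)

```text
time: 14.75
tcp_pos: [0.5873, 0.0872, 0.0221]
orientation: [0.568, 0.425, 0.562, -0.426]
force: [5.0, -14.4, 15.4]
gripper_width: 0.0
```

```bash
python3 -c "
from h import *
w=look()
cv2.imwrite('pics/w4.png',cv2.cvtColor(w['color'],cv2.COLOR_RGB2BGR))"
```

```text
t 14.75 bed xy z mm 9.5 -2.0 22.1 yaw z-axis - feed 3.136 F [  5.  -14.4  15.4]
ex in tool [-0.008 -0.005 -1.   ] ey in tool [-0.004 -1.     0.005] toolx [ 0.006 -0.007 -1.   ]
y -75 panel x min/max [ 21.9 117.8] z 63.4 low z [44.4 45.3 46.3]
y -30 panel x min/max [ 22.3 118. ] z 63.4 low z [27.1 28.1 29. ]
y 18 panel x min/max [ 22.5 118.1] z 63.4 low z [23.6 28.  29.1]
y 45 panel x min/max [ 22.7 118.3] z 63.4 low z [44.4 45.3 46.3]
```

View pics/w4.png

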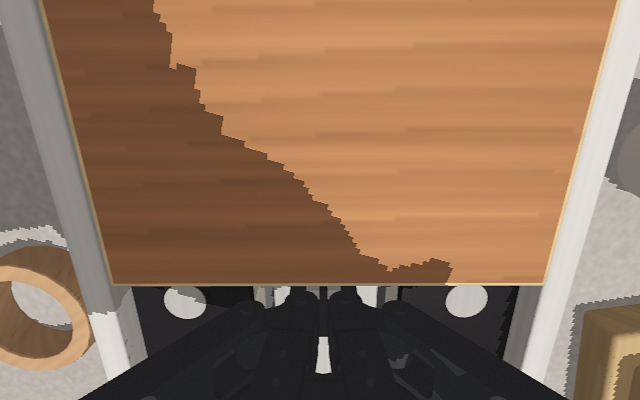

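The panel is against the fence: TCP stopped, and horizontal force rose from 11 to 15 N. The picture shows the pins (185,302) and (466,300), flush and clear behind the trailing edge at row 285. I'll back off with the bar held down, then rise.

arm_command(
  targets="0 0 2 0;0 0 3 0;0 0 3 0;0 0 3 0;0 0 0 0;0 0 0 0",
)

```text
time: 15.3
tcp_pos: [0.5876, 0.0862, 0.0221]
orientation: [0.567, 0.425, 0.567, -0.421]
force: [-3.8, 6.4, 15.6]
gripper_width: 0.0005
```

```bash
python3 -c "
from h import *
look()"
```

```text
t 15.3 bed xy z mm 8.5 -2.1 22.1 yaw z-axis - feed -3.139 F [-3.8  6.4 15.6]
ex in tool [ 0.003  0.002 -1.   ] ey in tool [-0.005 -1.    -0.002] toolx [ 0.003  0.005 -1.   ]
y -75 panel x min/max [ 22.1 117.1] z 63.4 low z [44.4 45.3 46.3]
y -30 panel x min/max [ 22.3 117. ] z 63.4 low z [27.1 28.1 29.1]
y 18 panel x min/max [ 22.6 116.7] z 63.4 low z [23.  28.  28.9]
y 45 panel x min/max [ 22.5 116.6] z 63.4 low z [44.4 45.3 46.3]
```

arm_command(
  targets="0 0 2 0;0 0 2 0;0 0 2 0;0 0 2 0;0 0 0 0;0 0 0 0",
)

```text
time: 15.85
tcp_pos: [0.59, 0.0797, 0.0221]
orientation: [0.567, 0.425, 0.567, -0.42]
force: [-3.2, 7.9, 13.3]
gripper_width: 0.0003
```

```bash
python3 -c "
from h import *
look()"
```

```text
t 15.85 bed xy z mm 1.6 -2.5 22.1 yaw z-axis - feed -3.139 F [-3.2  7.9 13.3]
ex in tool [ 0.005  0.003 -1.   ] ey in tool [-0.005 -1.    -0.003] toolx [ 0.004  0.006 -1.   ]
y -75 panel x min/max [ 22.  110.2] z 63.4 low z [44.4 45.3 46.3]
y -30 panel x min/max [ 22.1 110. ] z 63.4 low z [27.2 28.1 29. ]
y 18 panel x min/max [ 22.5 109.8] z 63.4 low z [23.  27.9 28.9]
y 45 panel x min/max [ 22.5 109.6] z 63.4 low z [44.3 45.3 46.3]
```

The tip is now about 8 mm clear of the panel, which stayed at 22, with the bar still down. Rising.

arm_command(
  targets="-2 0 0 0;-3 0 0 0;-3 0 0 0;-4 0 0 0;-5 0 0 0;-6 0 0 0;-10 0 0 0;-15 0 0 0;-20 0 0 0;-25 0 0 0;-25 0 0 0;-20 0 0 0",
)

```text
time: 16.9
tcp_pos: [0.5887, 0.0743, 0.1604]
orientation: [0.566, 0.424, 0.566, -0.424]
force: [0.3, -0.4, 0.4]
gripper_width: 0.0
```

arm_command(
  targets="-20 0 5 0;-10 0 20 0;0 0 25 0;0 0 25 0;0 0 25 0;0 0 20 0;0 0 5 0;0 0 0 0;0 0 0 0",
)

```text
time: 17.65
tcp_pos: [0.6236, -0.0443, 0.1884]
orientation: [0.566, 0.424, 0.567, -0.424]
force: [-0.3, 0.0, 0.1]
gripper_width: 0.0003
```

Run:
```python
from h import *
look()
f=grab('wrist','w5.png')
P=pts(f);ex=np.array([np.cos(Y),np.sin(Y),0]);ey=np.array([-ex[1],ex[0],0]);bx=(P-O)@ex*1e3;by=(P-O)@ey*1e3;z=P[...,2]*1e3
for n,m in (('bar',(abs(by)<20)&(bx>-40)&(bx<10)),('pin+',(abs(by-65)<3)&(abs(bx-1)<3)),('pin-',(abs(by+65)<3)&(abs(bx-1)<3)),('fence',(abs(by)<60)&(z>72)&(z<82)&(bx>100))):
    print(n,m.sum(),np.median(z[m]).round(1),np.percentile(bx[m],1).round(1) if n=='fence' else '')
```

```text
t 17.65 bed xy z mm -126.9 0.2 188.4 yaw z-axis - feed -3.142 F [-0.3  0.   0.1]
ex in tool [ 0.001  0.    -1.   ] ey in tool [ 0. -1. -0.] toolx [-0.001  0.001 -1.   ]
y -75 panel x min/max [20.1 21. ] z 58.5 low z [44.  45.1 46.3]
y -30 panel x min/max [20.5 21.2] z 56.9 low z [40.9 42.1 43.3]
y 18 panel x min/max [20.7 21.3] z 56.9 low z [37.8 42.  43.2]
y 45 panel x min/max [20.7 21.4] z 56.7 low z [43.9 45.1 46.3]
bar 3088 42.0 
pin+ 67 55.0 
pin- 63 55.1
  return _methods._mean(a, axis=axis, dtype=dtype,
  ret = ret.dtype.type(ret / rcount)
Traceback (most recent call last):
IndexError: index -1 is out of bounds for axis 0 with size 0
```

View pics/w5.png

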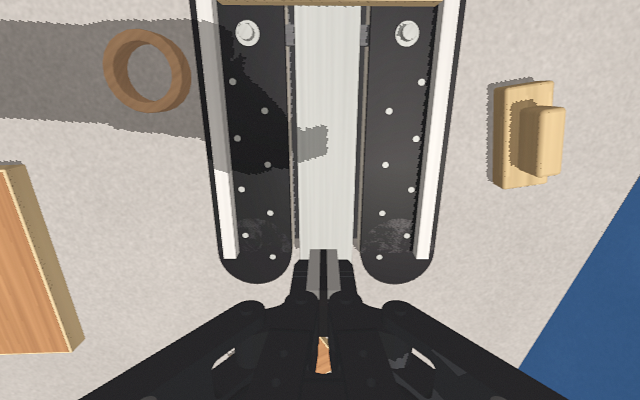

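The wrist view shows the pins up at (247,33) and (407,33), the bar up, and the panel edge at the top of the frame beyond them. Last, I'll check the panel against the fence from the top camera and hand in.

Run:
```python
from h import *
f=grab('top','t2.png');P=pts(f);ex=np.array([np.cos(Y),np.sin(Y),0]);ey=np.array([-ex[1],ex[0],0]);bx=(P-O)@ex*1e3;by=(P-O)@ey*1e3;z=P[...,2]*1e3
m=(abs(by)<70)&(bx>0)&(bx<170)
p=m&(abs(z-63)<4);q=m&(abs(z-78)<4)
print('panel x',np.percentile(bx[p],[1,99]),'z',np.median(z[p]),'fence',np.percentile(bx[q],[1,99]))
```

```text
panel x [ 22.87492429 131.81373188] z 62.91295161572119 fence [131.85684623 146.31429041]
```

View pics/t2.png

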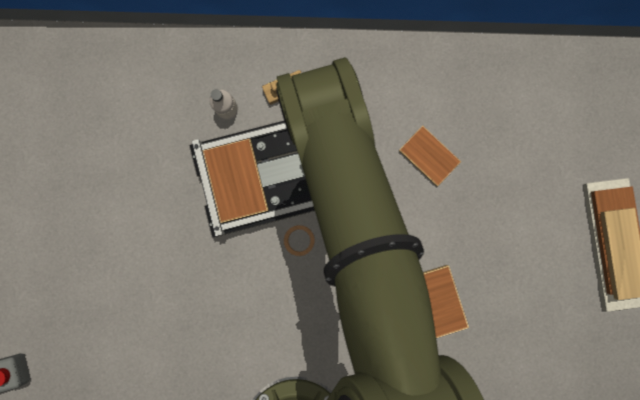

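The panel at (235,180) sits flat against the fence. The pins show behind it at (261,146) and (275,200), and the bystanders are where they were.

```bash
python3 -c "
from workcell import manip
print(manip.finish_job())"
```

```text
the job is handed in; nothing more can be done
None
```

The panel is home against the end fence, the stop is up behind it, and the job was handed in at about 18 s of the 40 s allowed. I pressed the bar fully down with the shut fingertips behind the panel and slid them along it, pushing the panel over the pins. At the fence I backed off with the bar still down, then rose and moved clear.

**Last checks:**
- **Panel:** it lies flat with its top at 63 mm. The top camera puts its leading edge and the fence face both at 131.8 mm in my bed estimate, so there is no visible gap. That estimate is about 2 mm off the nominal 130 mm.
- **Stop:** the bar is back at 42 mm and the pin tops at 55 mm, so it is fully up. The bar read 28 mm (fully down) in every look during the push.
- **Forces:** the robot touches nothing now (0.3 N, noise level). The highest contact force I saw was about 22 N.
- **Bystanders:** the bottle, push block and roll core looked unmoved in the last pictures.

**What disagreed or failed:**
- **Fingertip height:** the shut fingertips sat about 6 mm behind the TCP rather than the stated 19 mm ahead. I found first contact by force and depth instead.
- **Fence check script:** the wrist-camera fence measurement crashed because the fence was out of view, so I used the top camera instead.

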